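# Hold test of two friction-hinged lids

## Task

One of these two clear parts boxes has a worn lid hinge. Take the left box first, then the right: lift its lid by the red grip tab to about 60 degrees, let go and take the hand clear to see whether the lid stays up or falls shut. Then prove the lid that stayed up: with the fingertips press straight down on the black bead at its upper edge, lightly, with a steady 5 to 12 newtons for about a second and never more than 14, and leave that lid standing at about 60 degrees with everything else on the desk left alone.

Things in the scene. Friction and masses are not known exactly. Their poses are not given: they have to be found in the camera images.
- box_1: one of two outwardly identical clear parts boxes, 157 x 105 x 37 mm, clamped side by side on a fixed aluminium riser 310 x 380 mm whose top is 75 mm above the desk (one stands left, +y, of the other; which is which varies, and so does which of them has the worn hinge). Origin: centre of its underside. x points from its front (lid edge, towards the robot) to its hinge side, y to its left, z up; the hinge axis runs along y at x = +74.5, z = +35 mm
- box_1_lid (a joint): opening angle of this box's lid in rad: 0 shut, grows as the front edge swings up and back (1.05 = 60 degrees), end stop 1.9. A lid with a sound hinge stays where it is left; moving it takes a steady torque of about 1.7 N m either way (about 15 N at the tab). A lid with a worn hinge swings freely and falls shut by itself within a second
- box_1_grip (a point): centre of the round red grip tab standing up on the lid: a disc 26 mm across and 16 mm thick, its axis along the box's y, so that fingers closing along the box's y pinch its two flat faces and can pivot about it while the lid swings. Lies 115 mm from the hinge axis along the lid and 32 mm above it (square to the lid); with the lid shut 67 mm above the box's underside, 30 mm above the lid's surface. Its axes turn with the lid
- box_1_edge (a point): middle of the lid's front edge, on the line of the two grey end clips that carry the black rubber bead, 154 mm from the hinge axis along the lid; it is the upper end of a raised lid. The bead is 90 mm long along the box's y and 8 mm thick, and sits askew in its clips, so its upper crown lies anywhere from 1 to 7 mm above this point and up to 3 mm before or behind it: find it by feel. Against fingertips a held lid is stiff, about 5 N per mm
- box_1_lip: the black rubber bead itself, the part to press. Its origin lies on the clip line, not on its surface
- box_2: one of two outwardly identical clear parts boxes, 157 x 105 x 37 mm, clamped side by side on a fixed aluminium riser 310 x 380 mm whose top is 75 mm above the desk (one stands left, +y, of the other; which is which varies, and so does which of them has the worn hinge). Origin: centre of its underside. x points from its front (lid edge, towards the robot) to its hinge side, y to its left, z up; the hinge axis runs along y at x = +74.5, z = +35 mm
- box_2_lid (a joint): opening angle of this box's lid in rad: 0 shut, grows as the front edge swings up and back (1.05 = 60 degrees), end stop 1.9. A lid with a sound hinge stays where it is left; moving it takes a steady torque of about 1.7 N m either way (about 15 N at the tab). A lid with a worn hinge swings freely and falls shut by itself within a second
- box_2_grip (a point): centre of the round red grip tab standing up on the lid: a disc 26 mm across and 16 mm thick, its axis along the box's y, so that fingers closing along the box's y pinch its two flat faces and can pivot about it while the lid swings. Lies 115 mm from the hinge axis along the lid and 32 mm above it (square to the lid); with the lid shut 67 mm above the box's underside, 30 mm above the lid's surface. Its axes turn with the lid
- box_2_edge (a point): middle of the lid's front edge, on the line of the two grey end clips that carry the black rubber bead, 154 mm from the hinge axis along the lid; it is the upper end of a raised lid. The bead is 90 mm long along the box's y and 8 mm thick, and sits askew in its clips, so its upper crown lies anywhere from 1 to 7 mm above this point and up to 3 mm before or behind it: find it by feel. Against fingertips a held lid is stiff, about 5 N per mm
- box_2_lip: the black rubber bead itself, the part to press. Its origin lies on the clip line, not on its surface
- meter: bystander, to be left alone: blue multimeter, 152 x 78 x 48, left of the riser (mm). Origin: centre of its underside
- cutter: bystander, to be left alone: red side cutter, 133 long, right (mm). Origin: centre of its underside
- fuses: bystander, to be left alone: yellow pack of fuses, 58 x 26 x 10, front middle (mm). Origin: centre of its underside
- driver: bystander, to be left alone: red screwdriver, 200 long, front right (mm). Origin: centre of its underside
- tin: bystander, to be left alone: white tin with red top, 54 across, 26 high, right (mm). Origin: centre of its underside
- capacitor: bystander, to be left alone: dark blue electrolytic capacitor, 35 across, 56 high, front middle, right of the riser (mm). Origin: centre of its underside
- reel: bystander, to be left alone: reel of solder wire with yellow flanges, 72 across, 68 high, behind the riser (mm). Origin: centre of its underside

How it is judged:
By the outcome, as a careful person would: the job done as asked, in the order asked, and still so for the second after the job is handed in, with the robot touching nothing.
It also fails if it takes over 67 s, if anything falls off the work surface, if the arm or the gripper's body presses on something with over 40 N, if the wrist force passes 120 N, or if a joint passes its speed limit or range.

## Robot

A 6-joint arm with a two-finger parallel gripper is mounted at the origin on a cart in front of the work surface, level with it; the furniture and walls round the work are solid. World frame = base frame: x ahead of the robot, y to its left, z up, the work surface at z = 0. Lengths are in m, angles in rad, forces in N, time in s.
With the tool pointing down it reaches from about 0.275 to 0.775 m from the base axis. Payload 14.6 kg.
Tool frame: the origin (TCP) lies at the very end of the fingers, on their centre line; the grasp point (between the pads) lies behind it (env.grip_depth is the z of the grasp point in the tool frame, in m); z points along the fingers, y is the line along which they close (so a half turn about z gives the same grasp; the last joint's range is limited). The gripper opens to 85 mm and grips with 20 to 120 N. Pads are 22 mm wide; open, the fingers measure 114 mm over their backs; the gripper's body (76 mm by 85 mm) begins 54 mm behind the grasp point. The pads swing forward as they close: fully open they stand 13 mm farther back than shut.
Start: joints at [1.004, 0.263, -0.048, 1.259, 0, 1.415], TCP at [0.21, 0.481, 0.231] pointing down, gripper open.
Joint ranges: [-2.65, 2.65], [-0.89, 1.7], [-1.18, 1.37], [-2.13, 2.11], [-1.35, 1.29], [-3.14, 3.14]. Speed limits (rad/s): [1.89, 1.89, 2.57, 2.79, 3.14, 3.14].

## Interface

Orientations are given as a unit quaternion [w, x, y, z].
In Python, from station import state, vision, env gives the robot as it stands. The module is installed in compiled form; this text tells all that it offers.
- The arm moves only by the shell command python3 -m pendant 'ROWS' [FORCE]. ROWS is JSON, a list of rows, each a list of 5 numbers: the closure, from -1 (fully open) to 1 (shut), then the shift along the tool's x, y, z in cm, then the turn about the tool's z in degrees. A call has exactly 10 rows; each row is the pose to reach, as a shift and turn from the pose commanded when the call began, along the tool's axes at that moment; what a row does not reach only later rows make up. A row lasts 1/8 s, in which the tool goes at most 62.5 mm and 10.7 degrees, less where a joint would pass 70% of its speed; a pose out of reach is approached as far as the arm can. A call with a gripper value outside its range is refused whole. The fingers move at their own pace and stop on an object; FORCE is the grip in N (left out, the last holds). Time passes only in rows, so rows that repeat a pose let the fingers close, or fill a call up. It gives the time, the measured TCP pose, the force, the opening and the grip force at its end, in the units of the state.
- state(): the state, without advancing time (a new reading comes with each control period).
- vision.capture(name): name is "side" or "top"; returns (picture, depth): 480x640x3 uint8, red, green, blue; 480x640 float32, m along the optical axis (not along the pixel's ray), 0 where there is no reading.
- vision.camera_params(name): a dict with "fx", "fy", "cx", "cy" (pixels), "R" (3x3) and "t" (3): a world point X has camera coordinates R X + t. Camera axes: x right, y down, z forward; pixel columns grow to the right and rows downward; lengths in m; the calibration is good to about 2 mm. A picture is of the moment at which its call begins. camera_params takes no time and is no camera call.
- env.hand_in(): hands the job in; it is judged then, once.
The state is a dict: "clock": time; "joint_positions": joint angles; "joint_velocities": joint speeds; "joint_efforts": joint torques, N m; "eef_pos": TCP position; "orientation": TCP orientation; "wrist_force": force on the tool from outside, world axes, zero at the start; "moment": the same for the moment, N m; "width": opening from 0.0 (shut) to 1.0 (fully open); "grasp_force": force on a finger pad.
Only numpy, scipy, OpenCV 4.12 (cv2) and the standard library are available. Lean on these libraries where they do the work, as an engineer would, in place of code of your own. Each camera call takes 0.05 s, during which the arm holds its last target. There are 200 camera calls.

## Working session

There is one attempt and no reset: what is moved stays moved. The work goes in short steps, Python scripts to look and compute and a shell command to move; the robot and the scene stay as the last step left them, time stands still between calls to the robot, and variables do not carry over. Pictures are saved under pics/ and viewed, at most 11 in all, crops included, and the job is handed in when it is done.

```bash
mkdir -p pics
python3 - <<'E'
from station import state, vision, env
import cv2,numpy as np
s=state();print(s,env.grip_depth)
for n in("top","side"):
    p,d=vision.capture(n);cv2.imwrite(f"pics/{n}0.png",p[:,:,::-1]);np.savez(f"{n}0.npz",p=p,d=d)
    print(n,vision.camera_params(n))
E
```

```text
{'clock': 0.0, 'joint_positions': array([ 1.00369833e+00,  2.63549006e-01, -4.89500386e-02,  1.25939079e+00,
       -1.99750028e-05,  1.41547531e+00]), 'joint_velocities': array([-0.00136116,  0.00018485, -0.00077003, -0.00048134, -0.00087638,
        0.00095461]), 'joint_efforts': array([-3.73566407e-03, -6.37632608e+01,  3.84564865e+01,  1.37920165e-02,
       -3.50259734e-04, -3.80078902e-08]), 'eef_pos': array([0.20999496, 0.48087084, 0.23080677]), 'orientation': array([-1.83883553e-04,  2.04436933e-01,  9.78879585e-01, -5.15002813e-04]), 'wrist_force': array([ 0.73148257, -0.00991346, -0.40304745]), 'moment': array([ 0.05547892, -0.03239043,  0.01531775]), 'grasp_force': 0.0, 'width': 0.9947868112047629} -0.0187
top {'fx': 465.6385513521005, 'fy': 465.6385513521005, 'cx': 322.33844580161434, 'cy': 238.90653190745152, 'R': array([[-0.00327315, -0.99997875, -0.00563744],
       [-0.99148555,  0.00397911, -0.13015592],
       [ 0.13017558,  0.00516342, -0.99147751]]), 't': array([0.13745646, 0.55090677, 1.18162514])}
side {'fx': 519.8175206921362, 'fy': 519.8175206921362, 'cx': 327.40046979126, 'cy': 237.19631575197516, 'R': array([[ 9.65754374e-01, -2.59458063e-01, -4.35812362e-05],
       [-1.58527072e-01, -5.89936221e-01, -7.91735071e-01],
       [ 2.05396338e-01,  7.64628517e-01, -6.10864613e-01]]), 't': array([-0.47982301,  0.21872001,  1.10316624])}
```

View pics/top0.png

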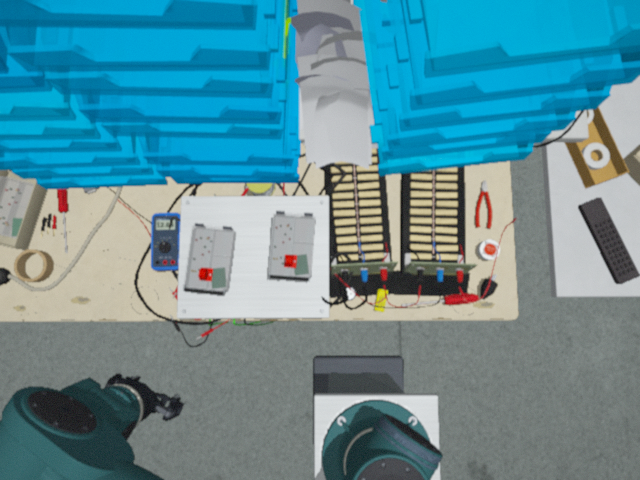

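View pics/side0.png

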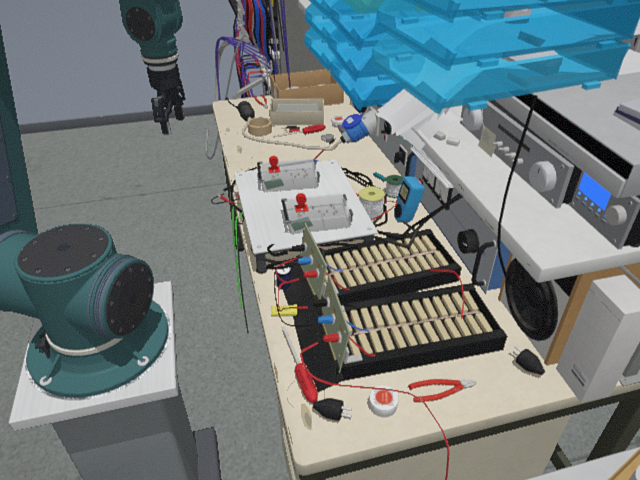

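The top picture shows the two boxes on the riser: the left one's red tab is near (205,274) and the right one's near (290,261). The left box is turned a few degrees. The side view shows both lids shut, with tabs near (273,160) and (300,200).

```bash
cat > h.py <<'E'
from station import state, vision, env
import cv2,numpy as np
from scipy.spatial.transform import Rotation as Ro
def cloud(n,d):
    c=vision.camera_params(n);v,u=np.mgrid[:480,:640]
    X=np.stack([(u-c['cx'])/c['fx']*d,(v-c['cy'])/c['fy']*d,d],-1)
    return (X-c['t'])@c['R']
E
python3 - <<'E'
from h import *
for n in("top","side"):
    z=np.load(n+"0.npz");p,d=z['p'],z['d'];W=cloud(n,d)
    h=cv2.cvtColor(p,cv2.COLOR_RGB2HSV)
    box=(d>0)&(W[...,0]>.2)&(W[...,0]<.75)&(W[...,1]>.0)&(W[...,1]<.5)
    red=box&((h[...,0]<8)|(h[...,0]>172))&(h[...,1]>150)&(W[...,2]>.115)&(W[...,2]<.2)
    k,l,st,ce=cv2.connectedComponentsWithStats(red.astype(np.uint8))
    for i in range(1,k):
        if st[i,4]>15:
            P=W[l==i];print(n,"red",st[i,4],ce[i],P.min(0).round(4),P.max(0).round(4),P.mean(0).round(4))
    print("riser z",np.median(W[box&(W[...,2]>.06)&(W[...,2]<.085)][:,2]))
    m=(box&(W[...,2]>.098)&(W[...,2]<.125)).astype(np.uint8)
    k,l,st,ce=cv2.connectedComponentsWithStats(m)
    for i in range(1,k):
        if st[i,4]>300:
            P=W[l==i];print(n,"lid",st[i,4],np.median(P,0).round(4),cv2.minAreaRect((P[:,:2]*1000).astype(np.float32)))
print(Ro.from_quat(np.roll(state()['orientation'],-1)).as_matrix().round(3))
E
```

```text
top red 97 [289.50515464 260.53608247] [0.4723 0.1992 0.1151] [0.4992 0.2259 0.1585] [0.4861 0.213  0.1416]
top red 116 [204.71551724 273.65517241] [0.4441 0.4025 0.1151] [0.4686 0.4312 0.1578] [0.4558 0.4141 0.1398]
riser z 0.0746806905366656
top lid 2745 [0.529  0.2095 0.1116] ((528.1383666992188, 210.85595703125), (105.15691375732422, 167.96424865722656), 85.65576171875)
top lid 2828 [0.4969 0.4112 0.1117] ((495.8701171875, 413.7038879394531), (105.87100982666016, 168.5572967529297), 83.4408187866211)
side red 98 [273.28571429 163.18367347] [0.4403 0.4039 0.1151] [0.4673 0.4239 0.1539] [0.4535 0.412  0.1353]
side red 116 [300.73275862 200.76724138] [0.4725 0.196  0.1151] [0.4982 0.2216 0.154 ] [0.4849 0.2083 0.1371]
riser z 0.07318709113130902
side lid 1283 [0.4935 0.3995 0.1097] ((492.4887390136719, 411.74993896484375), (113.18180084228516, 168.2400665283203), 83.41284942626953)
side lid 1726 [0.5251 0.1975 0.1099] ((524.2176513671875, 209.3693389892578), (111.92459106445312, 166.95948791503906), 85.6849136352539)
side lid 305 [0.468  0.0541 0.1041] ((454.8116455078125, 56.74159622192383), (38.27294158935547, 113.42400360107422), 2.058351516723633)
[[-0.916  0.4   -0.001]
 [ 0.4    0.916 -0.001]
 [ 0.    -0.001 -1.   ]]
```

```bash
cat >> h.py <<'E'
def go(x,y,z,yang=None):
    "shift (cm, tool axes) and turn (deg) from the measured pose to TCP x,y,z with tool y at world angle yang"
    s=state();R=Ro.from_quat(np.roll(s['orientation'],-1)).as_matrix()
    t=0 if yang is None else -(yang-np.degrees(np.arctan2(R[1,1],R[0,1])))
    return (100*R.T@(np.array([x,y,z])-s['eef_pos'])).round(2),round(t,1)
E
python3 - <<'E'
from h import *
print(go(.455,.4165,.195,83.44))
for n in("top","side"):
    d=np.load(n+"0.npz")['d'];W=cloud(n,d)
    m=(d>0)&(W[...,0]>.3)&(W[...,0]<.9)&(W[...,1]>-.1)&(W[...,1]<.7)&(W[...,2]>.2)
    P=W[m]
    for lo in(.2,.3,.4,.5,.6):
        Q=P[(P[:,2]>lo)&(P[:,2]<lo+.1)]
        if len(Q)>20:print(n,lo,len(Q),np.percentile(Q,[1,99],axis=0).round(3).tolist())
E
python3 -m pendant '[[-1,-3.5,0.5,0.5,-2],[-1,-7,1.1,1,-5],[-1,-11,1.7,1.5,-8],[-1,-15,2.3,2,-10],[-1,-19,2.9,2.5,-13],[-1,-22.5,3.5,3,-15],[-1,-25,3.9,3.5,-17],[-1,-25,3.9,3.6,-17],[-1,-25,3.9,3.6,-17],[-1,-25,3.9,3.6,-17]]' 60
python3 - <<'E'
from h import *
print(go(.455,.4165,.123,83.44))
p,d=vision.capture("top");cv2.imwrite("pics/top1.png",cv2.resize(p[180:340,140:360,::-1],None,fx=3,fy=3))
E
```

```text
(array([-25.03,   3.91,   3.58]), np.float64(-17.0))
top 0.3 3805 [[0.608, 0.04, 0.358], [0.757, 0.651, 0.4]]
top 0.4 8716 [[0.609, 0.047, 0.401], [0.786, 0.655, 0.498]]
top 0.5 16185 [[0.595, -0.087, 0.502], [0.847, 0.638, 0.598]]
top 0.6 11010 [[0.593, -0.094, 0.601], [0.812, 0.56, 0.699]]
side 0.3 6373 [[0.608, -0.097, 0.344], [0.821, 0.648, 0.399]]
side 0.4 4561 [[0.606, -0.098, 0.401], [0.816, 0.657, 0.484]]
side 0.5 7071 [[0.591, -0.096, 0.503], [0.866, 0.519, 0.599]]
side 0.6 1136 [[0.596, -0.097, 0.6], [0.825, 0.045, 0.657]]
clock: 1.35
eef_pos: [0.4541, 0.4171, 0.1956]
orientation: [0.0, 0.057, 0.998, 0.0]
wrist_force: [-0.4, 0.5, -0.5]
width: 1.001
grasp_force: 0.0
(array([-0.1 , -0.05,  7.26]), np.float64(-0.0))
```

View pics/top1.png

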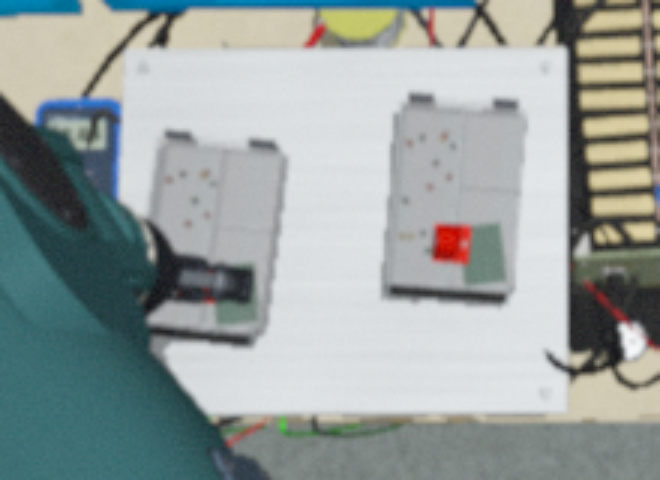

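The top crop shows the hand over the left tab at crop (210,290), with the right tab at (452,243). I'll check the room between the hand and the overhead bins, then grasp.

```bash
python3 - <<'E'
from h import *
for n in("top","side"):
    d=np.load(n+"0.npz")['d'];W=cloud(n,d)
    for y0,y1 in((.1,.3),(.3,.5)):
      for lo in np.arange(.3,.64,.04):
        m=(d>0)&(W[...,0]>.4)&(W[...,0]<.9)&(W[...,1]>y0)&(W[...,1]<y1)&(W[...,2]>lo)&(W[...,2]<lo+.04)
        if m.sum()>15:print(n,y0,lo.round(2),m.sum(),np.percentile(W[m][:,0],[1,5]).round(3))
E
python3 -m pendant '[[-1,-0.1,0,1.5,0],[-1,-0.1,0,3,0],[-1,-0.1,0,5,0],[-1,-0.1,0,6.5,0],[-1,-0.1,0,7.2,0],[0,-0.1,0,7.2,0],[1,-0.1,0,7.2,0],[1,-0.1,0,7.2,0],[1,-0.1,0,7.2,0],[1,-0.1,0,7.2,0]]' 60
```

```text
top 0.1 0.34 545 [0.617 0.617]
top 0.1 0.38 1585 [0.618 0.62 ]
top 0.1 0.42 2005 [0.608 0.609]
top 0.1 0.46 1371 [0.611 0.614]
top 0.1 0.5 2536 [0.613 0.614]
top 0.1 0.54 2370 [0.618 0.619]
top 0.1 0.58 1381 [0.62  0.621]
top 0.1 0.62 1735 [0.613 0.614]
top 0.3 0.34 158 [0.612 0.613]
top 0.3 0.38 612 [0.613 0.615]
top 0.3 0.42 951 [0.61  0.611]
top 0.3 0.46 446 [0.613 0.615]
top 0.3 0.5 1781 [0.614 0.615]
top 0.3 0.54 859 [0.617 0.617]
top 0.3 0.58 998 [0.62 0.62]
top 0.3 0.62 2259 [0.614 0.615]
side 0.1 0.34 351 [0.614 0.615]
side 0.1 0.38 1438 [0.616 0.618]
side 0.1 0.42 648 [0.605 0.606]
side 0.1 0.46 209 [0.608 0.609]
side 0.1 0.5 655 [0.61  0.611]
side 0.1 0.54 303 [0.615 0.616]
side 0.1 0.58 203 [0.617 0.618]
side 0.3 0.34 96 [0.609 0.61 ]
side 0.3 0.38 558 [0.612 0.614]
side 0.3 0.42 630 [0.607 0.609]
side 0.3 0.46 173 [0.61  0.614]
side 0.3 0.5 939 [0.612 0.613]
side 0.3 0.54 21 [0.616 0.616]
clock: 2.65
eef_pos: [0.4563, 0.4189, 0.1241]
orientation: [0.0, 0.057, 0.998, 0.002]
wrist_force: [-1.0, 14.3, -0.5]
width: 0.174
grasp_force: 60.8
```

Run:
```python
from h import *
e=state()['eef_pos']
for n in("top","side"):
    p,d=vision.capture(n);W=cloud(n,d)-e
    for lo in np.arange(.04,.44,.04):
        m=(d>0)&(abs(W[...,0])<.2)&(abs(W[...,1])<.15)&(W[...,2]>lo)&(W[...,2]<lo+.04)
        if m.sum()>15:print(n,lo.round(2),m.sum(),np.percentile(W[m][:,0],[2,98]).round(3),np.percentile(W[m][:,1],[2,98]).round(3))
    if n=="side":cv2.imwrite("pics/side2.png",cv2.resize(p[0:240,150:450,::-1],None,fx=2,fy=2))
```

```text
top 0.04 28 [-0.018  0.012] [-0.045 -0.019]
top 0.08 149 [-0.017  0.006] [-0.065 -0.038]
top 0.12 105 [-0.026  0.029] [-0.039 -0.026]
top 0.16 38 [-0.023  0.029] [-0.043 -0.029]
top 0.2 76 [0.005 0.038] [-0.045 -0.023]
top 0.24 1234 [0.017 0.173] [-0.138  0.145]
top 0.28 610 [-0.017  0.173] [-0.139  0.139]
top 0.32 1740 [0.154 0.181] [-0.145  0.142]
top 0.36 2257 [0.013 0.18 ] [-0.145  0.145]
top 0.4 1084 [-0.044  0.18 ] [-0.101  0.068]
side 0.04 105 [-0.02   0.011] [-0.061 -0.016]
side 0.08 239 [-0.022  0.015] [-0.068  0.01 ]
side 0.12 364 [-0.039  0.032] [-0.042 -0.008]
side 0.16 415 [-0.04   0.031] [-0.045 -0.003]
side 0.2 573 [-0.044  0.038] [-0.048 -0.006]
side 0.24 1401 [-0.061  0.192] [-0.141  0.136]
side 0.28 1139 [-0.065  0.166] [-0.108  0.093]
side 0.32 1743 [-0.061  0.197] [-0.135  0.129]
side 0.36 1389 [-0.062  0.196] [-0.137  0.122]
side 0.4 1464 [-0.119  0.187] [-0.131  0.019]
```

View pics/side2.png

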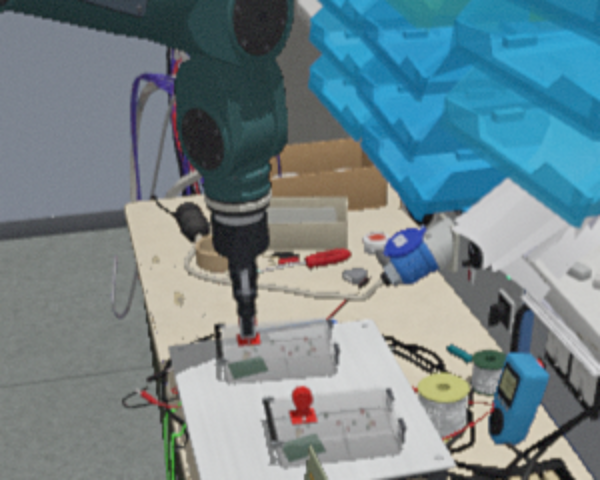

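The side view shows the fingers closed on the left tab at (247,340), and the wide wrist housing (178–285, 60–200) will come close to the bins. I'll measure the housing's +x reach.

Run:
```python
from h import *
e=state()['eef_pos'];print(e,state()['joint_positions'].round(3))
C=[]
for n in("top","side"):
    p,d=vision.capture(n);W=cloud(n,d)-e
    C.append(W[(d>0)&(abs(W[...,0])<.125)&(abs(W[...,1])<.13)])
W=np.concatenate(C)
for lo in np.arange(.14,.5,.02):
    Q=W[(W[:,2]>lo)&(W[:,2]<lo+.02)]
    if len(Q)>10:print(lo.round(2),len(Q),np.percentile(Q[:,0],[1,50,97,99.5]).round(3),"y at maxx",Q[np.argsort(Q[:,0])[-5:],1].mean().round(3))
```

```text
[0.45630216 0.41891411 0.12407595] [ 0.61   0.468 -0.023  1.076  0.003  0.724]
0.14 268 [-0.039 -0.006  0.032  0.033] y at maxx -0.013
0.16 281 [-0.039 -0.007  0.029  0.032] y at maxx -0.008
0.18 178 [-0.043 -0.007  0.034  0.038] y at maxx -0.017
0.2 317 [-0.044 -0.002  0.035  0.04 ] y at maxx -0.011
0.22 314 [-0.046  0.004  0.036  0.04 ] y at maxx -0.011
0.24 298 [-0.061 -0.011  0.051  0.057] y at maxx -0.009
0.26 429 [-0.066 -0.015  0.058  0.062] y at maxx -0.016
0.28 658 [-0.067  0.002  0.06   0.064] y at maxx -0.017
0.3 588 [-0.066 -0.006  0.06   0.064] y at maxx -0.015
0.32 515 [-0.066 -0.012  0.056  0.062] y at maxx -0.013
0.34 476 [-0.063 -0.009  0.055  0.058] y at maxx -0.012
0.36 351 [-0.057 -0.017  0.049  0.056] y at maxx -0.029
0.38 468 [-0.079  0.009  0.062  0.068] y at maxx -0.02
0.4 759 [-0.087  0.     0.07   0.075] y at maxx -0.016
0.42 954 [-0.114 -0.008  0.068  0.075] y at maxx -0.016
0.44 830 [-0.08   0.007  0.068  0.073] y at maxx -0.017
0.46 2861 [-0.06   0.005  0.055  0.063] y at maxx -0.021
0.48 4169 [-0.097 -0.036  0.029  0.04 ] y at maxx -0.033
```

Run:
```python
from h import *
e=state()['eef_pos'];a=.245
C=[];B=[]
for n in("top","side"):
    p,d=vision.capture(n);W=cloud(n,d);V=W-e
    C.append(V[(d>0)&(abs(V[...,0])<.125)&(abs(V[...,1])<.13)])
    d0=np.load(n+"0.npz")['d'];W=cloud(n,d0);B.append(W[(d0>0)&(W[...,0]>.56)&(W[...,0]<.75)])
W=np.concatenate(C);B=np.concatenate(B)
r=W[:,0]*np.cos(a)+W[:,1]*np.sin(a)
for lo in np.arange(.18,.6,.04):
    m=(W[:,2]>lo)&(W[:,2]<lo+.04)
    if m.sum()>10:print("reach",lo.round(2),m.sum(),np.percentile(r[m],[97,99]).round(3))
for lo in np.arange(.34,.9,.04):
    print("bins",lo.round(2),[(len(Q),np.percentile(Q[:,0],1).round(3)) if len(Q:=B[(B[:,2]>lo)&(B[:,2]<lo+.04)&(B[:,1]>y)&(B[:,1]<y+.05)])>8 else None for y in(.1,.15,.2,.25,.35,.4)])
```

```text
reach 0.18 504 [0.029 0.034]
reach 0.22 607 [0.04  0.048]
reach 0.26 1073 [0.052 0.057]
reach 0.3 1116 [0.054 0.056]
reach 0.34 830 [0.048 0.053]
reach 0.38 1215 [0.06  0.065]
reach 0.42 1797 [0.061 0.067]
reach 0.46 7032 [0.04 0.05]
reach 0.5 4470 [-0.063 -0.059]
reach 0.54 95 [-0.141 -0.14 ]
bins 0.34 [(317, np.float64(0.647)), (300, np.float64(0.615)), (83, np.float64(0.614)), (79, np.float64(0.614)), (68, np.float64(0.613)), (64, np.float64(0.611))]
bins 0.38 [(1431, np.float64(0.663)), (1194, np.float64(0.617)), (144, np.float64(0.616)), (252, np.float64(0.616)), (255, np.float64(0.615)), (276, np.float64(0.613))]
bins 0.42 [(455, np.float64(0.724)), (873, np.float64(0.605)), (335, np.float64(0.605)), (521, np.float64(0.606)), (454, np.float64(0.608)), (235, np.float64(0.61))]
bins 0.46 [(31, np.float64(0.737)), (380, np.float64(0.608)), (151, np.float64(0.611)), None, (146, np.float64(0.614)), (369, np.float64(0.611))]
bins 0.5 [None, (653, np.float64(0.611)), (585, np.float64(0.611)), (574, np.float64(0.612)), (781, np.float64(0.614)), (663, np.float64(0.614))]
bins 0.54 [None
[... 712 characters left out ...]
)]
bins 0.74 [None, (965, np.float64(0.614)), (873, np.float64(0.614)), (1133, np.float64(0.615)), (790, np.float64(0.618)), (581, np.float64(0.619))]
bins 0.78 [None, (343, np.float64(0.616)), (384, np.float64(0.618)), None, (368, np.float64(0.623)), (403, np.float64(0.622))]
bins 0.82 [None, (936, np.float64(0.612)), (2131, np.float64(0.612)), (2175, np.float64(0.612)), (2356, np.float64(0.612)), (1433, np.float64(0.61))]
bins 0.86 [None, (608, np.float64(0.614)), (761, np.float64(0.614)), (1042, np.float64(0.615)), (707, np.float64(0.617)), (54, np.float64(0.628))]
bins 0.9 [None, (404, np.float64(0.616)), (1063, np.float64(0.616)), (651, np.float64(0.617)), (626, np.float64(0.62)), None]
```

```bash
python3 -m pendant '[[0,0,0,0,0],[0,0,0,0,0],[0,0.4,0.1,0,0],[0,1,0.2,0,0],[0,1,0.2,0,0],[1,1,0.2,0,0],[1,1,0.2,0,0],[1,1,0.2,0,0],[1,1,0.2,0,0],[1,1,0.2,0,0]]' 70
python3 - <<'E'
import numpy as np
for a in (6,12,18,24,30,36,42,48,54,57,60,62):
    t=np.radians(a);print(a,np.round([-(-11.5*np.cos(t)+3.2*np.sin(t)+11.5),-(11.5*np.sin(t)+3.2*np.cos(t)-3.2)],2))
E
```

```text
clock: 4.2
eef_pos: [0.4462, 0.4202, 0.1235]
orientation: [0.0, 0.057, 0.998, 0.0]
wrist_force: [-1.4, 5.2, 1.5]
width: 0.179
grasp_force: 68.4
6 [-0.4  -1.18]
12 [-0.92 -2.32]
18 [-1.55 -3.4 ]
24 [-2.3 -4.4]
30 [-3.14 -5.32]
36 [-4.08 -6.15]
42 [-5.1  -6.87]
48 [-6.18 -7.49]
54 [-7.33 -7.98]
57 [-7.92 -8.19]
60 [-8.52 -8.36]
62 [-8.93 -8.46]
```

```bash
python3 -m pendant '[[1,-0.25,0.1,-0.79,0],[1,-0.57,0.1,-1.57,0],[1,-0.92,0.1,-2.32,0],[1,-1.33,0.1,-3.05,0],[1,-1.79,0.1,-3.74,0],[1,-2.3,0.1,-4.4,0],[1,-2.85,0.1,-5.02,0],[1,-3.45,0.1,-5.6,0],[1,-4.08,0.1,-6.15,0],[1,-4.08,0.1,-6.15,0]]' 70
python3 - <<'E'
from h import *
print(state()['wrist_force'].round(1),state()['eef_pos'].round(4), go(.4462+.0846,.4205-.0097,.1235+.0836))
E
```

```text
clock: 5.45
eef_pos: [0.4873, 0.416, 0.1854]
orientation: [0.0, 0.058, 0.998, 0.0]
wrist_force: [-4.8, -1.8, 1.7]
width: 0.172
grasp_force: 69.6
[-4.8 -1.8  1.7] [0.4873 0.416  0.1854] (array([-4.39, -0.02, -2.16]), 0)
```

```bash
python3 -m pendant '[[1,-0.67,0,-0.5,0],[1,-1.37,0,-0.94,0],[1,-2.1,0,-1.34,0],[1,-2.86,0,-1.68,0],[1,-3.64,0,-1.97,0],[1,-4.1,0,-2.1,0],[1,-4.44,0,-2.21,0],[1,-4.44,0,-2.21,0],[1,-4.44,0,-2.21,0],[1,-4.44,0,-2.21,0]]' 70
python3 - <<'E'
from h import *
print(state()['wrist_force'].round(1),state()['eef_pos'].round(4))
p,d=vision.capture("side");cv2.imwrite("pics/side3.png",cv2.resize(p[40:240,200:400,::-1],None,fx=3,fy=3))
E
```

```text
clock: 6.7
eef_pos: [0.5311, 0.4112, 0.2081]
orientation: [0.001, 0.057, 0.998, 0.0]
wrist_force: [-7.6, -2.6, 7.3]
width: 0.171
grasp_force: 72.1
[-7.6 -2.6  7.3] [0.5311 0.4112 0.2081]
```

View pics/side3.png

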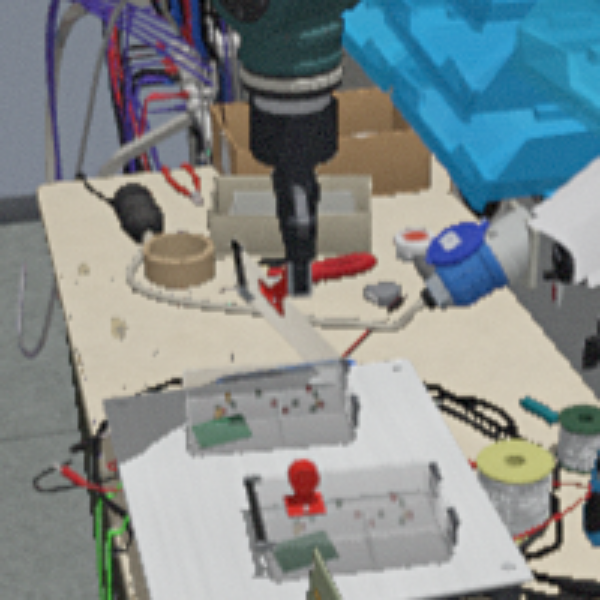

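The lid stands at about 60 degrees with the tab held at (283,285). Now I'll let go and take the hand up.

```bash
python3 -m pendant '[[0,0,0,0,0],[0,0,0,0,0],[0,0,0,0,0],[0,0,0,-1,0],[0,0,0,-2.5,0],[0,0,0,-4,0],[0,0.3,0,-5.5,0],[0,0.8,0,-7,0],[0,2,0,-8,0],[0,3,0,-9,0]]' 70
python3 - <<'E'
from h import *
print(state()['wrist_force'].round(1),state()['eef_pos'].round(4))
print(go(.467,.2125,.26,85.66))
p,d=vision.capture("side");cv2.imwrite("pics/side4.png",cv2.resize(p[40:240,200:400,::-1],None,fx=3,fy=3))
E
```

```text
clock: 8.0
eef_pos: [0.5001, 0.4146, 0.2975]
orientation: [-0.0, 0.057, 0.998, -0.0]
wrist_force: [-0.2, 0.3, 0.3]
width: 0.502
grasp_force: 0.0
[-0.2  0.3  0.3] [0.5001 0.4146 0.2975]
(array([  0.97, -20.45,   3.75]), np.float64(-2.2))
```

View pics/side4.png

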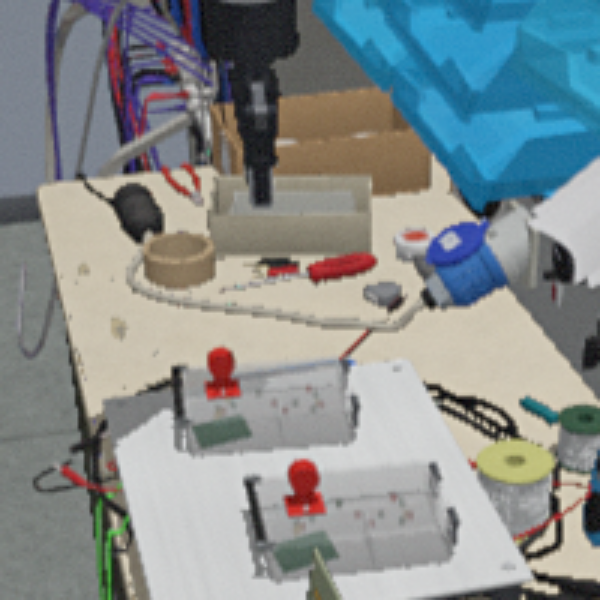

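The left lid has fallen shut, with its tab at (221,365), so the left hinge is worn. Next is the right box, with the grip set back from the tab centre to stay clear of the bins.

```bash
python3 -m pendant '[[-0.3,0.1,-3,0,0],[-0.3,0.3,-7,0,-1],[-0.3,0.5,-11,1,-2],[-0.3,0.7,-15,3,-2.2],[-0.3,0.8,-18,5,-2.2],[-0.3,0.85,-20.1,8,-2.2],[-0.3,0.85,-20.1,10,-2.2],[-0.3,0.85,-20.1,10.8,-2.2],[-0.3,0.85,-20.1,10.8,-2.2],[-0.3,0.85,-20.1,10.8,-2.2]]' 90
python3 - <<'E'
from h import *
print(state()['eef_pos'].round(4),go(.4685,.216,.123,85.66))
E
```

```text
clock: 9.3
eef_pos: [0.4699, 0.2161, 0.1896]
orientation: [0.0, 0.038, 0.999, 0.0]
wrist_force: [-0.6, 0.7, 0.3]
width: 0.648
grasp_force: 0.0
[0.4699 0.2161 0.1896] (array([ 0.15, -0.02,  6.66]), np.float64(-0.0))
```

```bash
python3 -m pendant '[[-0.3,0.1,0,2,0],[-0.3,0.15,0,4,0],[-0.3,0.15,0,6,0],[-0.3,0.15,0,6.65,0],[0.3,0.15,0,6.65,0],[1,0.15,0,6.65,0],[1,0.15,0,6.65,0],[1,0.15,0,6.65,0],[1,0.15,0,6.65,0],[1,0.15,0,6.65,0]]' 90
python3 - <<'E'
from h import *
p,d=vision.capture("side");cv2.imwrite("pics/side5.png",cv2.resize(p[130:250,230:380,::-1],None,fx=4,fy=4))
E
```

```text
clock: 10.55
eef_pos: [0.4686, 0.2161, 0.1234]
orientation: [0.001, 0.038, 0.999, 0.0]
wrist_force: [-0.8, 0.5, 5.5]
width: 0.14
grasp_force: 87.7
```

View pics/side5.png

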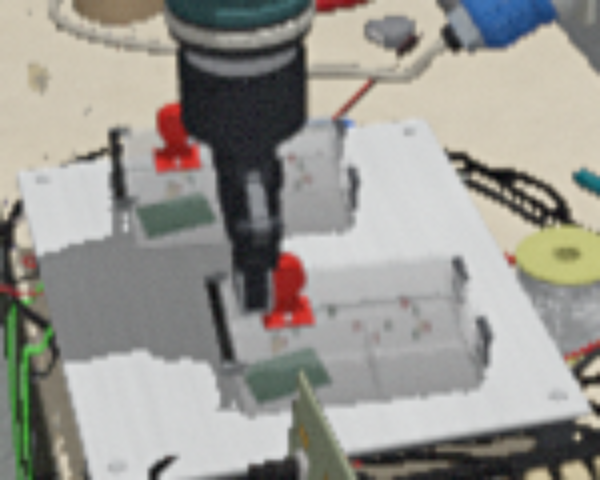

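The pads hold only the front rim of the right tab, at (270,290). I'll regrip 4 mm deeper.

```bash
python3 -m pendant '[[0.2,0,0,0,0],[0.2,0,0,0,0],[0.2,-0.2,0,0,0],[0.2,-0.4,0,0,0],[0.2,-0.4,0,0,0],[1,-0.4,0,0,0],[1,-0.4,0,0,0],[1,-0.4,0,0,0],[1,-0.4,0,0,0],[1,-0.4,0,0,0]]' 90
python3 -m pendant '[[1,-0.25,0,-0.79,0],[1,-0.57,0,-1.57,0],[1,-0.92,0,-2.32,0],[1,-1.33,0,-3.05,0],[1,-1.79,0,-3.74,0],[1,-2.3,0,-4.4,0],[1,-2.85,0,-5.02,0],[1,-3.45,0,-5.6,0],[1,-4.08,0,-6.15,0],[1,-4.08,0,-6.15,0]]' 90
python3 - <<'E'
from h import *
print(state()['wrist_force'].round(1),state()['eef_pos'].round(4))
p,d=vision.capture("side");cv2.imwrite("pics/side6.png",cv2.resize(p[80:240,230:380,::-1],None,fx=4,fy=4)[:600])
E
```

```text
clock: 11.85
eef_pos: [0.4721, 0.2158, 0.1225]
orientation: [0.0, 0.038, 0.999, 0.0]
wrist_force: [-1.7, 4.0, 5.3]
width: 0.163
grasp_force: 87.9
clock: 13.1
eef_pos: [0.5108, 0.2128, 0.1826]
orientation: [-0.003, 0.038, 0.999, 0.0]
wrist_force: [-7.4, 6.4, -6.1]
width: 0.16
grasp_force: 100.4
[-7.4  6.4 -6.1] [0.5108 0.2128 0.1826]
```

View pics/side6.png

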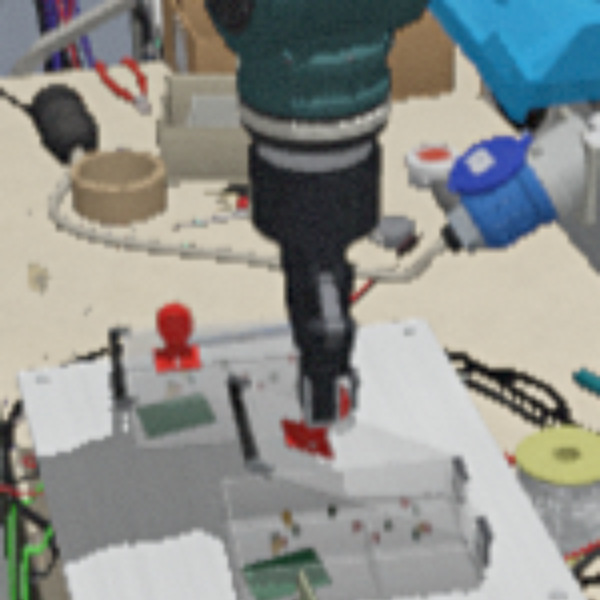

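The right lid is up to about 35 degrees with the tab held at (330,400). Lifting on.

```bash
python3 -m pendant '[[1,-0.35,0,-0.25,0],[1,-0.67,0,-0.5,0],[1,-1.0,0,-0.72,0],[1,-1.37,0,-0.94,0],[1,-1.73,0,-1.14,0],[1,-2.1,0,-1.34,0],[1,-2.48,0,-1.51,0],[1,-2.86,0,-1.68,0],[1,-3.05,0,-1.75,0],[1,-3.05,0,-1.75,0]]' 90
python3 - <<'E'
from h import *
B=[np.concatenate([w[dd>0] for w,dd in [(cloud(n,np.load(n+"0.npz")['d']),np.load(n+"0.npz")['d']) for n in("top","side")]])][0]
B=B[(B[:,0]>.58)&(B[:,0]<.7)&(B[:,1]>.1)&(B[:,1]<.3)&(B[:,2]>.35)]
e=state()['eef_pos'];print(state()['wrist_force'].round(1),e.round(4))
C=[];E=[]
for n in("top","side"):
    p,d=vision.capture(n);W=cloud(n,d)
    C.append(W[(d>0)&(abs(W[...,0]-e[0])<.1)&(abs(W[...,1]-e[1])<.08)&(W[...,2]>.4)&(W[...,2]<.8)&(cv2.cvtColor(p,cv2.COLOR_RGB2HSV)[...,2]<130)])
    # red tab base/lid: black bead & lid points
    m=(d>0)&(W[...,0]>.48)&(W[...,0]<.62)&(W[...,1]>.15)&(W[...,1]<.27)&(W[...,2]>.125)&(W[...,2]<.26)
    dark=m&(p.max(2)<70)&(W[...,0]<e[0]-.02);P=W[dark]
    if len(P)>5:print(n,"bead",len(P),np.median(P,0).round(4),P.min(0).round(3),P.max(0).round(3))
W=np.concatenate(C)
for lo in np.arange(.44,.7,.04):
    Q=W[(W[:,2]>lo)&(W[:,2]<lo+.04)];b=B[(B[:,2]>lo)&(B[:,2]<lo+.04)]
    if len(Q)>5:print(lo.round(2),"arm",np.percentile(Q[:,0],98).round(3),"bin",np.percentile(b[:,0],1).round(3))
E
```

```text
clock: 14.4
eef_pos: [0.539, 0.2107, 0.2003]
orientation: [-0.004, 0.038, 0.999, 0.0]
wrist_force: [-21.5, 7.6, 6.0]
width: 0.16
grasp_force: 100.4
[-21.5   7.6   6. ] [0.539  0.2107 0.2003]
side bead 22 [0.4817 0.2378 0.2102] [0.48  0.196 0.208] [0.487 0.261 0.212]
0.44 arm 0.592 bin 0.606
0.48 arm 0.593 bin 0.611
0.52 arm 0.593 bin 0.614
0.56 arm 0.595 bin 0.616
0.6 arm 0.59 bin 0.612
0.64 arm 0.591 bin 0.615
0.68 arm 0.563 bin 0.609
```

Run:
```python
from h import *
p,d=vision.capture("side");cv2.imwrite("pics/side7.png",cv2.resize(p[100:240,240:390,::-1],None,fx=4,fy=4))
```

```text
(no output)
```

View pics/side7.png

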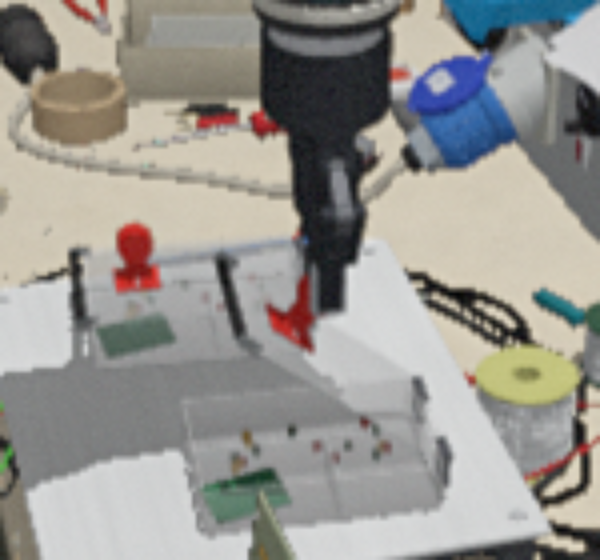

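The tab has slipped partly out of the pads, and the lid stands at about 40 degrees with its bead at (232,300). It holds there, so I'll let go, step back and regrip.

```bash
python3 -m pendant '[[0.2,0,0,0,0],[0.1,0,0,0,0],[0.1,0,0.1,0,0],[0.1,0.6,0.15,0.3,0],[0.1,1.4,0.15,0.8,0],[0.1,2,0.15,1.1,0],[0.1,2.3,0.15,1.2,0],[0.1,2.3,0.15,1.2,0],[0.1,2.3,0.15,1.2,0],[0.1,2.3,0.15,1.2,0]]' 120
cat > m.py <<'E'
from h import *
e=state()['eef_pos'];print(e.round(4),state()['wrist_force'].round(1))
for n in("top","side"):
    p,d=vision.capture(n);W=cloud(n,d);h=cv2.cvtColor(p,cv2.COLOR_RGB2HSV)
    m=(d>0)&(W[...,0]>.44)&(W[...,0]<.64)&(W[...,1]>.15)&(W[...,1]<.27)&(W[...,2]>.12)&(W[...,2]<.28)
    red=m&((h[...,0]<8)|(h[...,0]>172))&(h[...,1]>150);P=W[red]
    if len(P)>5:print(n,"red",len(P),P.min(0).round(4),P.max(0).round(4),np.median(P,0).round(4))
    k=m&(p.max(2)<60)&(abs(W[...,0]-e[0])>.02);P=W[k]
    if len(P)>5:print(n,"dark",len(P),P.min(0).round(4),P.max(0).round(4),np.median(P,0).round(4),"lid deg",np.degrees(np.arctan2(np.median(P[:,2])-.110,.600-np.median(P[:,0]))).round(1))
E
python3 m.py
```

```text
clock: 15.8
eef_pos: [0.5205, 0.2133, 0.1894]
orientation: [0.0, 0.038, 0.999, 0.0]
wrist_force: [0.4, -1.1, -0.1]
width: 0.45
grasp_force: 0.0
[0.5205 0.2133 0.1894] [ 0.4 -1.1 -0.1]
side red 39 [0.5029 0.1579 0.1795] [0.5409 0.2192 0.2436] [0.5323 0.2023 0.2037]
side dark 48 [0.4746 0.1755 0.209 ] [0.5004 0.259  0.2757] [0.4802 0.2107 0.2105] lid deg 40.0
```

```bash
python3 -m pendant '[[1,0,0,0,0],[1,0,0,0,0],[1,0,0,0,0],[1,0,0,0,0],[1,-0.35,0,-0.28,0],[1,-0.7,0,-0.55,0],[1,-1.05,0,-0.8,0],[1,-1.44,0,-1.05,0],[1,-1.44,0,-1.05,0],[1,-1.44,0,-1.05,0]]' 120
python3 m.py
```

```text
clock: 17.15
eef_pos: [0.5331, 0.2115, 0.1983]
orientation: [-0.002, 0.038, 0.999, -0.001]
wrist_force: [-4.8, -4.7, -12.4]
width: 0.154
grasp_force: 126.3
[0.5331 0.2115 0.1983] [ -4.8  -4.7 -12.4]
side red 44 [0.5102 0.1729 0.1832] [0.5498 0.2226 0.2439] [0.5221 0.2007 0.2022]
side dark 44 [0.4834 0.1739 0.2152] [0.513  0.2615 0.2767] [0.4883 0.2146 0.219 ] lid deg 44.3
```

```bash
python3 -m pendant '[[1,-0.2,0,-0.2,0],[1,-0.4,0,-0.35,0],[1,-0.6,0,-0.5,0],[1,-0.8,0,-0.6,0],[1,-1.0,0,-0.7,0],[1,-1.2,0,-0.8,0],[1,-1.4,0,-0.9,0],[1,-1.55,0,-0.95,0],[1,-1.55,0,-0.95,0],[1,-1.55,0,-0.95,0]]' 120
python3 m.py
```

```text
clock: 18.5
eef_pos: [0.547, 0.2103, 0.2058]
orientation: [-0.005, 0.038, 0.999, -0.001]
wrist_force: [-6.5, -1.6, -28.5]
width: 0.159
grasp_force: 125.8
[0.547  0.2103 0.2058] [ -6.5  -1.6 -28.5]
side red 39 [0.5199 0.193  0.1926] [0.5609 0.2191 0.2287] [0.5305 0.2022 0.2087]
side dark 38 [0.4944 0.1723 0.2273] [0.5065 0.2569 0.2327] [0.499  0.2177 0.2303] lid deg 50.0
```

```bash
python3 -m pendant '[[0.2,0,0,0,0],[0.2,0,0,0,0],[0.2,0,0.05,0.3,0],[0.2,0.7,0.1,0.7,0],[0.2,1.25,0.1,1,0],[0.2,1.25,0.1,1,0],[1,1.25,0.1,1,0],[1,1.25,0.1,1,0],[1,1.25,0.1,1,0],[1,1.25,0.1,1,0]]' 120
python3 -m pendant '[[1,-0.2,0,-0.1,0],[1,-0.4,0,-0.25,0],[1,-0.6,0,-0.35,0],[1,-0.8,0,-0.45,0],[1,-1.0,0,-0.55,0],[1,-1.1,0,-0.62,0],[1,-1.2,0,-0.68,0],[1,-1.3,0,-0.72,0],[1,-1.3,0,-0.72,0],[1,-1.3,0,-0.72,0]]' 120
python3 m.py
```

```text
clock: 19.85
eef_pos: [0.5375, 0.2115, 0.2004]
orientation: [0.001, 0.039, 0.999, -0.002]
wrist_force: [-4.3, -12.8, 14.1]
width: 0.251
grasp_force: 117.6
clock: 21.1
eef_pos: [0.5459, 0.2108, 0.2061]
orientation: [-0.004, 0.038, 0.999, -0.002]
wrist_force: [-27.8, -9.2, 13.8]
width: 0.242
grasp_force: 119.7
[0.5459 0.2108 0.2061] [-27.8  -9.2  13.8]
side red 54 [0.5273 0.1643 0.2008] [0.567  0.2226 0.2558] [0.5592 0.2002 0.2199]
side dark 37 [0.5034 0.1726 0.233 ] [0.5255 0.2555 0.2783] [0.5083 0.2094 0.2378] lid deg 54.3
```

```bash
python3 -m pendant '[[1,-0.1,0,-0.15,0],[1,-0.2,0,-0.25,0],[1,-0.3,0,-0.3,0],[1,-0.35,0,-0.35,0],[1,-0.35,0,-0.35,0],[0.2,-0.3,0,-0.3,0],[0.1,0,0,0,0],[-0.1,0,0,0,0],[-0.1,0.2,0,0,0],[-0.1,0.2,0,0,0]]' 120
python3 m.py
```

```text
clock: 22.45
eef_pos: [0.5495, 0.2122, 0.207]
orientation: [0.001, 0.038, 0.999, 0.0]
wrist_force: [4.7, -0.8, -0.2]
width: 0.553
grasp_force: 2.1
[0.5495 0.2122 0.207 ] [ 4.7 -0.8 -0.2]
side red 46 [0.5342 0.1507 0.2117] [0.5753 0.2348 0.2669] [0.5658 0.1999 0.2227]
side dark 45 [0.5085 0.1704 0.2395] [0.5294 0.2583 0.28  ] [0.5145 0.2071 0.2419] lid deg 57.1
```

```bash
python3 -m pendant '[[-0.3,0.1,0,0,0],[-0.3,0.1,0,-0.5,0],[-0.3,0.2,0,-1.5,0],[-0.3,0.3,0,-3,0],[-0.3,0.4,0,-4.5,0],[-0.3,0.8,0,-6,0],[-0.3,2,0,-7.5,0],[0,3.5,0,-8.5,0],[1,5,0,-9,0],[1,5,0,-9,0]]' 60
python3 m.py
python3 - <<'E'
from h import *
p,d=vision.capture("side");np.savez("s8.npz",p=p,d=d);cv2.imwrite("pics/side8.png",cv2.resize(p[90:240,240:390,::-1],None,fx=4,fy=4))
E
```

```text
clock: 23.8
eef_pos: [0.4977, 0.2162, 0.2972]
orientation: [0.0, 0.038, 0.999, 0.0]
wrist_force: [0.3, 0.3, 0.2]
width: 0.077
grasp_force: 0.0
[0.4977 0.2162 0.2972] [0.3 0.3 0.2]
side red 136 [0.5332 0.193  0.2006] [0.5747 0.2208 0.2357] [0.5564 0.2017 0.2205]
```

View pics/side8.png

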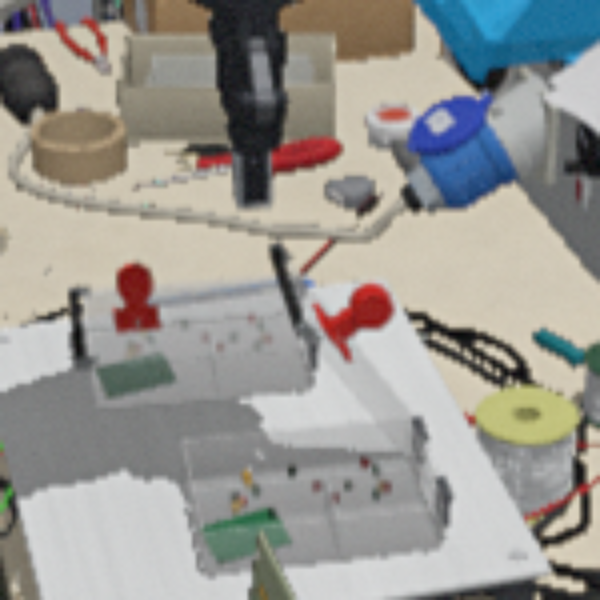

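The right lid stands by itself, with its bead from (275,250) to (312,360) and its tab at (370,305). The right hinge is the sound one. Now I'll locate the bead.

Run:
```python
from h import *
def rep(n,p,d):
    W=cloud(n,d);m=(d>0)&(W[...,0]>.46)&(W[...,0]<.56)&(W[...,1]>.14)&(W[...,1]<.28)&(W[...,2]>.19)&(W[...,2]<.265)&(p.max(2)<75)
    P=W[m]
    if len(P)<5:return
    print(n,len(P),np.percentile(P,[5,50,95],axis=0).round(4).tolist(),"deg",np.degrees(np.arctan2(np.median(P[:,2])-.110,.600-np.median(P[:,0]))).round(1))
    q=np.polyfit(P[:,1],P[:,[0,2]],1);print(" x,z at y=.2065:",(q[0]*.2065+q[1]).round(4),"slopes",q[0].round(3))
z=np.load("s8.npz");rep("side",z['p'],z['d'])
p,d=vision.capture("top");rep("top",p,d)
print(go(.523,.2065,.27,85.66))
```

```text
side 47 [[0.5106, 0.1746, 0.2388], [0.514, 0.2165, 0.2416], [0.5189, 0.2543, 0.2433]] deg 56.8
 x,z at y=.2065: [0.5138 0.2414] slopes [ 0.085 -0.   ]
(array([-2.46, -0.76,  2.61]), np.float64(-0.1))
```

```bash
python3 -m pendant '[[1,-0.4,0,0.3,0],[1,-0.8,-0.1,1,0],[1,-1.3,-0.17,1.7,0],[1,-1.7,-0.17,2.5,0],[1,-1.95,-0.17,3.1,0],[1,-1.95,-0.17,3.5,0],[1,-1.95,-0.17,3.8,0],[1,-1.95,-0.17,4.1,0],[1,-1.95,-0.17,4.2,0],[1,-1.95,-0.17,4.2,0]]' 60
python3 -m pendant '[[1,0,0,0.05,0],[1,0,0,0.1,0],[1,0,0,0.15,0],[1,0,0,0.2,0],[1,0,0,0.25,0],[1,0,0,0.25,0],[1,0,0,0.25,0],[1,0,0,0.25,0],[1,0,0,0.25,0],[1,0,0,0.25,0]]'
```

```text
clock: 25.25
eef_pos: [0.5181, 0.2129, 0.2546]
orientation: [0.0, 0.038, 0.999, 0.0]
wrist_force: [-0.3, -0.3, -0.4]
width: 0.0
grasp_force: 0.0
clock: 26.5
eef_pos: [0.5182, 0.2128, 0.2521]
orientation: [0.0, 0.038, 0.999, -0.0]
wrist_force: [-0.2, 0.1, 0.3]
width: 0.004
grasp_force: 0.0
```

```bash
R='x'
python3 -m pendant '[[1,0,0,0.03,0],[1,0,0,0.06,0],[1,0,0,0.09,0],[1,0,0,0.12,0],[1,0,0,0.15,0],[1,0,0,0.15,0],[1,0,0,0.15,0],[1,0,0,0.15,0],[1,0,0,0.15,0],[1,0,0,0.15,0]]' | grep -E 'clock|eef|wrist'
```

```text
clock: 27.75
eef_pos: [0.5182, 0.2128, 0.2506]
wrist_force: [-0.5, -0.0, 0.4]
```

```bash
python3 -m pendant '[[1,0,0,0.03,0],[1,0,0,0.06,0],[1,0,0,0.09,0],[1,0,0,0.12,0],[1,0,0,0.15,0],[1,0,0,0.15,0],[1,0,0,0.15,0],[1,0,0,0.15,0],[1,0,0,0.15,0],[1,0,0,0.15,0]]' | grep -E 'clock|eef|wrist'
```

```text
clock: 29.0
eef_pos: [0.5182, 0.2128, 0.2491]
wrist_force: [0.3, 0.8, -0.0]
```

```bash
python3 -m pendant '[[1,0,0,0.03,0],[1,0,0,0.06,0],[1,0,0,0.09,0],[1,0,0,0.12,0],[1,0,0,0.15,0],[1,0,0,0.15,0],[1,0,0,0.15,0],[1,0,0,0.15,0],[1,0,0,0.15,0],[1,0,0,0.15,0]]' | grep -E 'clock|eef|wrist'
```

```text
clock: 30.25
eef_pos: [0.5182, 0.2128, 0.2476]
wrist_force: [0.4, -0.4, -0.2]
```

```bash
python3 -m pendant '[[1,0,0,0.03,0],[1,0,0,0.06,0],[1,0,0,0.09,0],[1,0,0,0.12,0],[1,0,0,0.15,0],[1,0,0,0.15,0],[1,0,0,0.15,0],[1,0,0,0.15,0],[1,0,0,0.15,0],[1,0,0,0.15,0]]' | grep -E 'clock|eef|wrist'
```

```text
clock: 31.5
eef_pos: [0.5182, 0.2128, 0.2461]
wrist_force: [0.2, -0.8, -0.2]
```

```bash
python3 -m pendant '[[1,0,0,0.03,0],[1,0,0,0.06,0],[1,0,0,0.09,0],[1,0,0,0.12,0],[1,0,0,0.15,0],[1,0,0,0.15,0],[1,0,0,0.15,0],[1,0,0,0.15,0],[1,0,0,0.15,0],[1,0,0,0.15,0]]' | grep -E 'clock|eef|wrist'
```

```text
clock: 32.75
eef_pos: [0.5182, 0.2128, 0.2446]
wrist_force: [-0.5, 0.7, -0.1]
```

```bash
python3 -m pendant '[[1,0,0,0.03,0],[1,0,0,0.06,0],[1,0,0,0.09,0],[1,0,0,0.12,0],[1,0,0,0.15,0],[1,0,0,0.15,0],[1,0,0,0.15,0],[1,0,0,0.15,0],[1,0,0,0.15,0],[1,0,0,0.15,0]]' | grep -E 'clock|eef|wrist'
```

```text
clock: 34.0
eef_pos: [0.5182, 0.2129, 0.2434]
wrist_force: [-1.2, -0.4, 5.5]
```

```bash
python3 -m pendant '[[1,0,0,0.02,0],[1,0,0,0.04,0],[1,0,0,0.06,0],[1,0,0,0.07,0],[1,0,0,0.07,0],[1,0,0,0.07,0],[1,0,0,0.07,0],[1,0,0,0.07,0],[1,0,0,0.07,0],[1,0,0,0.07,0]]' | grep -E 'clock|eef|wrist'
```

```text
clock: 35.25
eef_pos: [0.5183, 0.2129, 0.2432]
wrist_force: [-2.4, -0.2, 12.0]
```

```bash
python3 -m pendant '[[1,0,0,-0.04,0],[1,0,0,-0.04,0],[1,0,0,-0.04,0],[1,0,0,-0.04,0],[1,0,0,-0.04,0],[1,0,0,-0.04,0],[1,0,0,-0.04,0],[1,0,0,-0.04,0],[1,0,0,-0.04,0],[1,0,0,-0.04,0]]' | grep -E 'clock|eef|wrist'
```

```text
clock: 36.5
eef_pos: [0.5183, 0.2129, 0.2433]
wrist_force: [-1.9, 0.5, 7.7]
```

Steady at 7.7 N. I'll hold another 1.25 s, then lift clear straight up.

```bash
python3 -m pendant '[[1,0,0,0,0],[1,0,0,0,0],[1,0,0,0,0],[1,0,0,0,0],[1,0,0,0,0],[1,0,0,0,0],[1,0,0,0,0],[1,0,0,0,0],[1,0,0,0,0],[1,0,0,0,0]]' | grep -E 'clock|eef|wrist'
python3 -m pendant '[[1,0,0,-0.1,0],[1,0,0,-0.3,0],[1,0,0,-0.8,0],[1,0,0,-1.8,0],[1,0,0,-3,0],[1,0,0,-4.5,0],[1,1,0,-6,0],[1,2.5,0,-7,0],[1,3,0,-7,0],[1,3,0,-7,0]]' | grep -E 'clock|eef|wrist'
python3 - <<'E'
from h import *
p,d=vision.capture("side");cv2.imwrite("pics/side9.png",p[:,:,::-1])
W=cloud("side",d);m=(d>0)&(W[...,0]>.46)&(W[...,0]<.56)&(W[...,1]>.14)&(W[...,1]<.28)&(W[...,2]>.19)&(W[...,2]<.265)&(p.max(2)<75)
print(np.median(W[m],0).round(4))
E
```

```text
clock: 37.75
eef_pos: [0.5182, 0.2129, 0.2433]
wrist_force: [-2.1, -0.7, 8.1]
clock: 39.0
eef_pos: [0.4877, 0.2152, 0.3127]
wrist_force: [-0.6, -0.1, -0.4]
[0.514  0.2151 0.242 ]
```

View pics/side9.png

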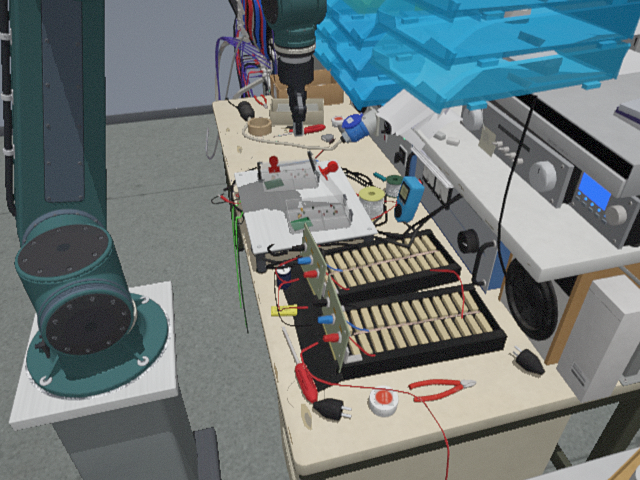

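The right lid still stands at about 57 degrees, with its bead near (312,163). The left lid is shut, the hand is clear, and everything else looks undisturbed.

```bash
python3 -c "
from station import env
print(env.hand_in())"
```

```text
the job is handed in; nothing more can be done
None
```

The left lid fell shut (worn hinge); the right lid stayed up (after its tab slipped once and I regripped it mid-lift), was pressed at about 8 N for 2.5 s (highest reading 12.0 N while finding the force), and was left standing at about 57 degrees; handed in at 39 s.

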